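# Open the combination lock on the door-rail sample and present it

## Robot

A 7-joint arm with a two-finger parallel gripper is mounted at the origin on the work surface. World frame = base frame: x ahead of the robot, y to its left, z up, the work surface at z = 0. Lengths are in m, angles in rad, forces in N, time in s.
With the tool pointing down it reaches from about 0.35 to 0.775 m from the base axis. Payload 3.1 kg.
Tool frame: the origin (TCP) lies on the centre line of the jaws, within the pads' length; the fingertips stand 22 mm ahead of it and the grasp point (between the pads) lies 3 mm ahead of it; z points along the fingers, y is the direction in which the jaws open and shut (so a half turn about z gives the same grasp; the last joint's range is limited). The gripper opens to 85 mm and grips with 20 to 120 N. Pads are 22 mm wide; open, the fingers measure 114 mm over their backs; the gripper's body (76 mm by 85 mm) begins 54 mm behind the grasp point. The pads swing forward as they close: fully open they stand 13 mm farther back than shut.
Start: joints at [-1.367, 0.311, 0.014, 1.512, -0.004, 1.319, -0.027], TCP at [0.134, 0.533, 0.253] pointing down, gripper open.
Joint ranges: [-2.7, 2.7], [-0.3, 1.91], [-1.27, 1.3], [0.12, 2.57], [-1.44, 4.58], [0.2, 2.03], [-3.05, 3.05]. Speed limits (rad/s): [2.79, 2.79, 3.14, 3.14, 3.14, 3.14, 3.14].

## Interface

Orientations are given as a unit quaternion [w, x, y, z].
In Python, from bench import * gives the robot as it stands.
- The arm moves only by the tool step_arm, never from a script. Its argument "plan" is a list of rows, each an object with "travel": the shift along the tool's x, y, z normalised to -1 to 1, where 1 is 10 cm, a list of three; "roll": the turn about the tool's z normalised to -1 to 1, where 1 is 120 degrees; "claw": the opening, from 0 (shut) to 1 (fully open). A call has 1 to 8 rows; each row is the pose to reach, as a shift and turn from the pose measured when the call began, along the tool's axes at that moment; what a row does not reach only later rows make up. A row lasts 1/8 s, in which the tool goes at most 62.5 mm and 10.7 degrees, less where a joint would pass 70% of its speed; a pose out of reach is approached as far as the arm can. A call with a number of a shift or a turn outside -1 to 1 is refused whole. A call with a gripper value outside its range is refused whole. The fingers move at their own pace and stop on an object; "squeeze" is the grip in N (left out, the last holds). Time passes only in rows, so rows that repeat a pose let the fingers close. It gives the time, the measured TCP pose, the force and the opening at its end, in the units of the state.
- observe(): the state, without advancing time (a new reading comes with each control period).
- grab_frame(name): name is "scene" or "side" or "wrist"; returns a dict with "frame" (384x512x3 uint8, red, green, blue), "depth" (384x512 float32, m along the optical axis (not along the pixel's ray), 0 where there is no reading), "vfov" (degrees; the focal length in pixels is half the picture's height over the tangent of half this angle, whatever the lens; pixels are square), "cx", "cy" (the principal point, pixels), "k1" (the pictures are not rectified: a ray, as slopes to the right and down, at radius r is drawn at 1 + k1 r^2 times it, then the intrinsics apply), "xyz" and "orientation" of the camera in the world. Camera axes: x right, y up, looking along -z (the intrinsics and any distortion apply to the point x, -y, -z); pixel columns grow to the right and rows downward; lengths in m; the calibration is good to about 2 mm. A picture is of the moment at which its call begins.
- hand_in(): hands the job in, once; it reports no verdict.
The state is a dict: "t": time; "q": joint angles; "qd": joint speeds; "joint_efforts": joint torques, N m; "eef_pos": TCP position; "tool_rot": TCP orientation; "ft_force": force on the tool from outside, world axes, zero at the start; "torque": the same for the moment, N m; "opening": finger opening in m.
Only numpy, scipy, OpenCV 4.12 (cv2) and the standard library are available. Lean on these libraries where they do the work, as an engineer would, in place of code of your own. Each camera call takes 0.05 s, during which the arm holds its last target. There are 200 camera calls.

## Task

First press the tail of the sprung catch beside the lock down until it clicks and stays down, so that its hook swings off the lock. Then turn the dial on the lock, one click after another, until its pointer clicks in opposite the small rib on the case, pull the lock straight up off its shackle and present it: hold it level and still over the middle of the cork mat, about 15 cm up. The program finishes while the gripper is still holding the lock there; the catch stays down and the other things on the bench are left where they are.

Things in the scene. Friction and masses are not known exactly. Their poses are not given: they have to be found in the camera images.
- rail: Fixed pine board (sample door rail) 100 x 320 x 28 mm flat on the bench, long along its y from -90 to +230 mm. Origin: on the bench under the lock's centre. It carries the upright U shackle the lock sits on (two 10 mm legs at y = +-28 mm, tops 96 mm above the bench) and, at y = +60 mm, the sprung catch's pivot, 62 mm above the bench.
- catch (a joint): Steel bell-crank catch turning about the rail's x. 0 = at rest: its hook (top 115 mm above the bench) reaches 6 mm over the lock's +y end and bars lifting. Grows (rad) as the tail is pressed down against a spring and past a ball detent (5 to 8 N at the pad), which holds it at about 0.45 when let go; hard stop 0.56. Held down, the hook is over 12 mm clear of the lock.
- catch_pad (a point): Middle of the top face of the catch's tail pad (26 mm across, 28 mm long), 76 mm from the pivot towards the rail's +y. At rest about 84 mm above the bench, the tail rising 0.25 rad towards its tip; in the detent about 33 mm lower, sloping 0.2 rad down.
- lock: Loose combination lock, about 0.45 kg: brass case 60 (x) x 84 (y) x 40 mm (z, up), hollow below. Origin: centre of its underside, 66 mm above the bench on the shackle, axes then as the rail's. A 4 mm wide steel rib lies on its top at the middle of the -x edge. The shackle legs reach 30 mm into it; in every notch but the open one it lifts only 2 mm.
- dial (a joint): Dial angle (rad) on the case, counterclockwise from above positive; 0 = open, pointer at the rib. Clicks every 0.419 rad (24 degrees), about 0.1 N m. Starts two or three notches from open (0.7 to 1.4): turn it clockwise. Can be overshot (range -0.95 to 1.8). The lock comes off only within about 0.15 of 0; let go near there, the dial is drawn into the notch.
- dial_grip (a point): Centre of the dial's black grip bar, turning with the dial, 59 mm above the case's underside. Bar 12 mm wide, 32 mm long (this point's x), 26 mm tall (13 mm above and below this point), on a disc of 46 mm diameter. A narrow pointer runs from the bar's -x end to the disc's rim. The whole lock can be lifted by the bar.
- mat: Fixed square cork mat 150 x 150 x 3 mm on the bench. Origin: centre of its underside.
- plate_a: Bystander: pine door plate 46 x 240 x 10 mm with a brass and wood lever handle 60 mm high; origin under its centre. Leave it.
- plate_b: Bystander: a second plate like plate_a. Leave it.
- tin: Bystander: round tin, diameter 84 mm, 100 mm tall; origin under its centre. Leave it.
- brush: Bystander: paint brush, 200 mm, lying along its x. Leave it.
- driver: Bystander: screwdriver, 180 mm, lying along its x between the rail and the mat. Leave it.
- sander: Bystander: cork sanding block 70 x 110 x 35 mm. Leave it.
- rosette: Bystander: brass disc of 40 mm diameter, 9 mm high, lying on the rail's +y end. Leave it.
- jar: Bystander: glass jar, diameter 56 mm, 70 mm tall. Leave it.
Mind the look-alikes: they are no part of the job. Of the things shaped like the lock, the brass one is meant. Several things have the shape of the mat; the one meant has the colours described above.

How it is judged:
On the way, in this order (a step that is already met when the one before it is completed fails the run):
1. catch down in its detent, dial not yet open, lock seated (value of joint catch above 0.4 rad and value of joint dial above 0.3 rad and z of lock in the frame of rail below 0.072 m), for 0.2 s.
2. dial in the open notch, lock still on its shackle (value of joint dial between -0.2 and 0.2 rad and z of lock in the frame of rail below 0.08 m), for 0.1 s.
3. lock pulled up off the shackle by the gripper (z of lock in the frame of rail above 0.098 m and contact force between lock and the fingers above 1 N), for 0.2 s.
At the end, for the whole second after the job is handed in: The gripper holds the lock at rest (under 30 mm/s), level within 0.3 rad, its centre within 60 mm of the mat's centre seen from above, its underside 90 to 250 mm above the bench, carried by the fingers alone; the catch is still in its detent (above 0.38 rad) (horizontal distance between lock and mat below 0.06 m and height (world z) of lock between 0.09 and 0.25 m and angle between lock's own z axis and vertical below 0.3 rad and linear speed of lock below 0.03 m/s and contact force between lock and the fingers above 1 N and contact force between lock and rail below 0.5 N and contact force between lock and mat below 0.5 N and value of joint catch above 0.38 rad); the arm keeps its last pose, push and grip.
It fails at once if a bystander is shifted by more than 40 mm (distance of any of plate_a, plate_b, tin, brush, driver, sander, rosette, jar from where it was at the start of the episode above 0.04 m).
It also fails if it takes over 64 s, if anything falls off the work surface, if the arm or the gripper's body presses on something with over 40 N, if the wrist force passes 120 N, or if a joint passes its speed limit or range.

## Working session

There is one attempt and no reset: what is moved stays moved. The work goes in short steps, Python scripts to look and compute and a tool call to move; the robot and the scene stay as the last step left them, time stands still between calls to the robot, and variables do not carry over. Pictures are saved under pics/ and viewed, about 8 in all and at most 12, crops included, and the job is handed in when it is done.

Besides the shell and the picture viewer there is one more tool, called after "Request:" by a JSON object that holds its "method" and its "body", one argument or row to a line. step_arm: Moves the arm, as the interface text tells. Its arguments: {"type":"object","properties":{"plan":{"type":"array"},"squeeze":{"type":"number"}},"required":["plan"]}

```bash
mkdir -p pics; ls
cat > h.py <<'E'
from bench import *
import numpy as np, cv2
from scipy.spatial.transform import Rotation as R
def rot(q): return R.from_quat([q[1],q[2],q[3],q[0]]).as_matrix()
def cloud(c):
    H,W=c["depth"].shape; f=H/2/np.tan(np.radians(c["vfov"])/2)
    K=np.array([[f,0,c["cx"]],[0,f,c["cy"]],[0,0,1.]])
    u,v=np.meshgrid(np.arange(W),np.arange(H))
    p=np.stack([u,v],-1).reshape(-1,1,2).astype(np.float64)
    n=cv2.undistortPoints(p,K,np.array([c["k1"],0,0,0.])).reshape(H,W,2)
    d=c["depth"]; P=np.stack([n[...,0]*d,-n[...,1]*d,-d],-1)
    return P@rot(c["orientation"]).T+np.array(c["xyz"])
def save(c,name,crop=None,s=1):
    im=c["frame"][...,::-1]
    if crop: r0,r1,c0,c1=crop; im=im[r0:r1,c0:c1]
    cv2.imwrite("pics/"+name,cv2.resize(im,None,fx=s,fy=s,interpolation=cv2.INTER_CUBIC))
E
python3 - <<'E'
from h import *
import pickle
s=observe(); print(s)
for n in ("scene","side","wrist"):
    c=grab_frame(n); pickle.dump(c,open(n+".pkl","wb")); save(c,n+"0.png",s=1.5)
    print(n,c["xyz"],c["orientation"],c["vfov"],c["k1"])
E
```

```text
pics
{'t': 0.0, 'q': array([-1.36671864,  0.31173725,  0.01402282,  1.51303633, -0.00443032,
        1.31918831, -0.02719659]), 'qd': array([ 3.43307569e-04,  1.52309063e-03,  8.04502221e-05,  7.58221080e-04,
       -8.93615140e-04,  4.80009746e-04, -1.61115184e-04]), 'joint_efforts': array([-8.99894815e-06, -3.79917312e+01,  1.45918722e-01, -2.30589366e+01,
        1.21873527e-02,  1.33369499e-02, -1.02760586e-05]), 'eef_pos': array([0.13365111, 0.53282884, 0.25222308]), 'tool_rot': array([-1.05398129e-04,  1.22558180e-01,  9.92460642e-01, -1.16432131e-03]), 'ft_force': array([-0.81687521,  0.07590072, -1.07289699]), 'torque': array([ 0.02615909, -0.03971456, -0.04515412]), 'opening': 0.08534231629862142}
scene [1.46801178 0.01133262 0.88452514] [0.642478   0.30277561 0.30477518 0.63455578] 47.38544717584407 -0.1278437604848614
side [ 0.02644152 -1.02743334  0.79502538] [ 0.84987567  0.4748033  -0.11729812 -0.19625066] 44.162683624658854 -0.0846253266219307
wrist [0.05305557 0.55242392 0.37196722] [ 0.77801818 -0.12845559 -0.09957016  0.60685473] 61.80608922803922 -0.032729105337152675
```

View pics/scene0.png

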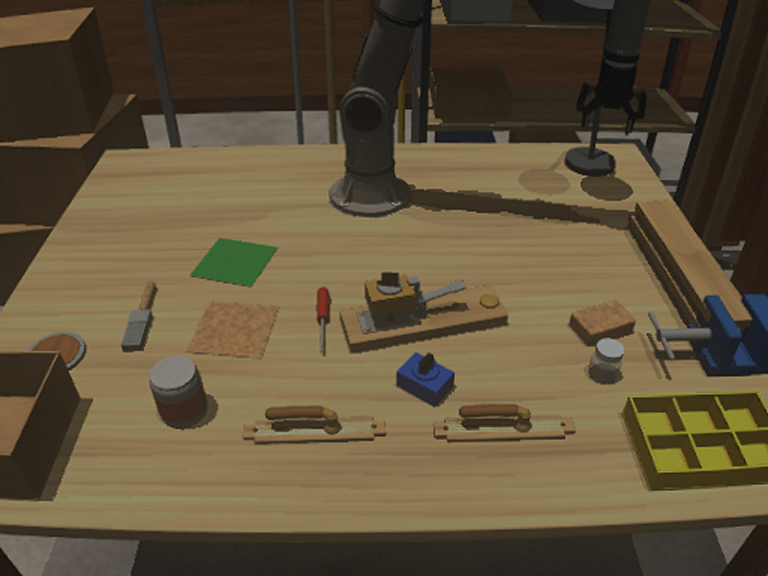

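View pics/side0.png

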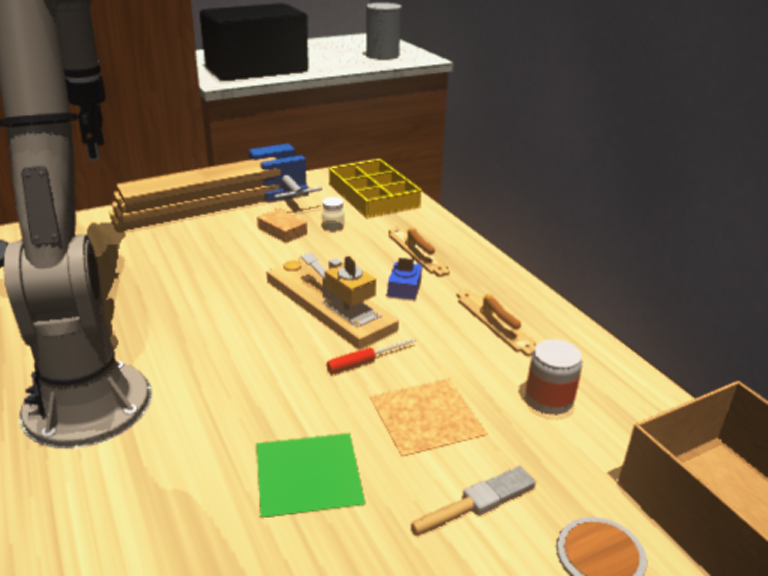

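The scene shows the brass lock on the pine rail at (390,297). The blue lock-like thing at (425,378) is a decoy. The cork mat is at (235,330), the green square at (234,262) is a decoy, and the cork sander is at (602,322). The catch tail pad is at about (457,287). Next I measure these points.

Run:
```python
from h import *
import pickle
for n,polys in (("scene",{"mat":(188,300,282,358),"rail":(335,262,512,350)}),("side",{"mat":(370,378,486,452),"rail":(262,245,402,345)})):
    c=pickle.load(open(n+".pkl","rb")); P=cloud(c)
    a=[int(v/1.5) for v in polys["mat"]]; Q=P[a[1]:a[3],a[0]:a[2]].reshape(-1,3)
    im=c["frame"][a[1]:a[3],a[0]:a[2]].reshape(-1,3).astype(int)
    # mat by colour contrast / height
    m=(Q[:,2]>-.01)&(Q[:,2]<.008)
    hsv=cv2.cvtColor(c["frame"],cv2.COLOR_RGB2HSV)[a[1]:a[3],a[0]:a[2]].reshape(-1,3).astype(int)
    pc=P[(a[1]+a[3])//2,(a[0]+a[2])//2]; print(n,"mat mid pixel",pc.round(4))
    a=[int(v/1.5) for v in polys["rail"]]; Q=P[a[1]:a[3],a[0]:a[2]].reshape(-1,3)
    rt=Q[(abs(Q[:,2]-.028)<.004)]; r=cv2.minAreaRect((rt[:,:2]*1000).astype(np.float32)); print("rail top",len(rt),r, cv2.boxPoints(r).round(0).tolist())
    for lo,hi in ((.100,.112),(.115,.145)):
        lt=Q[(Q[:,2]>lo)&(Q[:,2]<hi)]; print(lo,len(lt),lt.mean(0).round(4),cv2.minAreaRect((lt[:,:2]*1000).astype(np.float32)))
c=pickle.load(open("scene.pkl","rb")); P=cloud(c)
for p in ((457,287),(450,288),(462,284),(440,294),(425,300)): print(p,P[int(p[1]/1.5),int(p[0]/1.5)].round(4))
save(c,"crop_lock.png",(165,240,215,350),5.5)
```

```text
scene mat mid pixel [ 0.5114 -0.2693  0.0042]
rail top 1835 ((496.95037841796875, 106.68470764160156), (103.60149383544922, 320.6728210449219), 13.827802658081055) [[408.0, 250.0], [485.0, -61.0], [586.0, -37.0], [509.0, 275.0]]
0.1 344 [0.5205 0.0389 0.106 ] ((509.9383850097656, 44.7635498046875), (64.39314270019531, 98.3277816772461), 14.529387474060059)
0.115 117 [0.514  0.0396 0.1272] ((512.2031860351562, 53.045074462890625), (21.01041030883789, 75.73860931396484), 6.715345859527588)
side mat mid pixel [ 0.5064 -0.2772  0.0059]
rail top 1350 ((529.61181640625, 112.96974182128906), (183.56756591796875, 326.23992919921875), 13.600300788879395) [[402.0, 250.0], [479.0, -67.0], [657.0, -24.0], [580.0, 293.0]]
0.1 304 [0.5045 0.0288 0.106 ] ((507.2822265625, 42.89612579345703), (63.91939163208008, 106.18518829345703), 13.620041847229004)
0.115 77 [0.5061 0.0323 0.1284] ((503.451904296875, 49.70806884765625), (22.295368194580078, 73.21849822998047), 5.968041896820068)
(457, 287) [0.4803 0.1696 0.0802]
(450, 288) [0.484  0.1576 0.0797]
(462, 284) [0.478  0.1812 0.0857]
(440, 294) [0.4944 0.1366 0.0734]
(425, 300) [0.5091 0.1067 0.0712]
```

View pics/crop_lock.png

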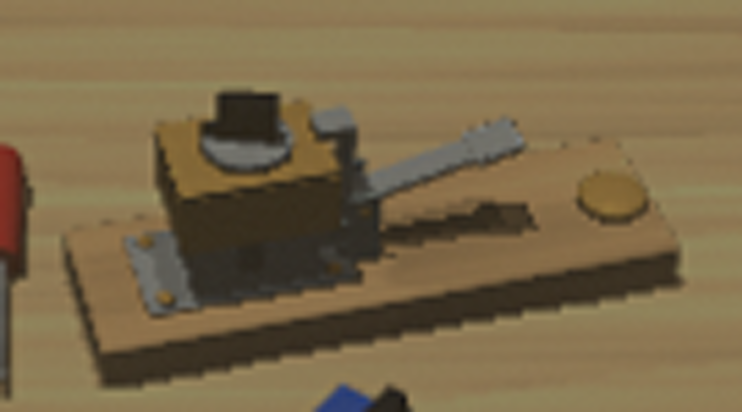

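The rail yaw is about 13.8°, with its origin near (0.514, 0.039). The pad measures (0.480, 0.170, 0.080), against a predicted (0.482, 0.169, 0.084), so they agree. The lock is the brass one on the rail and the mat is the cork square near (0.509, -0.273). I start moving now.

Request:
{"method": "step_arm", "body": {
  "plan": [
    {"travel": [-0.42, -0.27, 0], "roll": 0, "claw": 0},
    {"travel": [-0.85, -0.54, 0], "roll": 0, "claw": 0},
    {"travel": [-0.85, -0.54, 0], "roll": 0, "claw": 0}
  ],
  "squeeze": 40
}}

```text
t: 0.52
eef_pos: [0.2076, 0.4563, 0.2525]
tool_rot: [0.001, 0.127, 0.992, -0.002]
ft_force: [-0.2, 0.0, -0.8]
opening: 0.0324
```

Request:
{"method": "step_arm", "body": {
  "plan": [
    {"travel": [-0.42, -0.27, 0], "roll": 0, "claw": 0},
    {"travel": [-0.85, -0.54, 0], "roll": 0, "claw": 0},
    {"travel": [-0.85, -0.54, 0], "roll": 0, "claw": 0}
  ]
}}

```text
t: 0.9
eef_pos: [0.2795, 0.3794, 0.2529]
tool_rot: [0.002, 0.131, 0.991, -0.003]
ft_force: [-1.4, 1.2, -0.5]
opening: 0.0002
```

Request:
{"method": "step_arm", "body": {
  "plan": [
    {"travel": [-0.42, -0.27, 0], "roll": 0, "claw": 0},
    {"travel": [-0.85, -0.54, 0], "roll": 0, "claw": 0},
    {"travel": [-0.85, -0.54, 0], "roll": 0, "claw": 0}
  ]
}}

```text
t: 1.27
eef_pos: [0.3501, 0.3025, 0.2537]
tool_rot: [0.003, 0.135, 0.991, -0.003]
ft_force: [-0.3, 0.5, -0.3]
opening: 0.0001
```

Request:
{"method": "step_arm", "body": {
  "plan": [
    {"travel": [-0.42, -0.27, 0], "roll": 0, "claw": 0},
    {"travel": [-0.85, -0.54, 0], "roll": 0, "claw": 0},
    {"travel": [-0.85, -0.54, 0], "roll": 0, "claw": 0}
  ]
}}

```text
t: 1.65
eef_pos: [0.4196, 0.2254, 0.2545]
tool_rot: [0.003, 0.138, 0.99, -0.004]
ft_force: [-0.2, 0.0, 0.3]
opening: 0.0005
```

Request:
{"method": "step_arm", "body": {
  "plan": [
    {"travel": [-0.4, -0.2, 0], "roll": -0.08, "claw": 0},
    {"travel": [-0.75, -0.38, 0], "roll": -0.16, "claw": 0},
    {"travel": [-0.75, -0.38, 0], "roll": -0.25, "claw": 0},
    {"travel": [-0.75, -0.38, 0], "roll": -0.25, "claw": 0},
    {"travel": [-0.75, -0.38, 0], "roll": -0.25, "claw": 0}
  ]
}}

```text
t: 2.28
eef_pos: [0.4804, 0.1707, 0.2551]
tool_rot: [0.002, -0.123, 0.992, -0.004]
ft_force: [-0.7, 0.1, -0.2]
opening: 0.0002
```

Run:
```python
from h import *
s=observe(); print(s["eef_pos"],s["tool_rot"],s["q"].round(2),s["ft_force"])
c=grab_frame("wrist"); save(c,"wrist1.png",s=1.5); P=cloud(c); np.save("P.npy",P)
yd=np.array([-.24,.971]); xd=np.array([.971,.24]); o=np.array([.5138,.0387])
L=np.stack([(P[...,:2]-o)@xd,(P[...,:2]-o)@yd,P[...,2]],-1).reshape(-1,3)
for nm,m in (("railtop",abs(L[:,2]-.028)<.004),("casetop",abs(L[:,2]-.106)<.003),("bar",abs(L[:,2]-.138)<.003),("padregion",(L[:,2]>.06)&(L[:,2]<.1)&(L[:,1]>.115)&(L[:,1]<.16))):
    m&=(abs(L[:,0])<.07)&(L[:,1]>-.1)&(L[:,1]<.24)
    if m.sum()>5: print(nm,m.sum(),L[m].mean(0).round(4),L[m].min(0).round(4),L[m].max(0).round(4),cv2.minAreaRect((L[m][:,:2]*1000).astype(np.float32)))
```

```text
[0.48039229 0.17065971 0.25507231] [ 0.00205678 -0.12339861  0.99234781 -0.00379135] [-0.64  0.23  0.32  1.63 -0.07  1.29  1.51] [-0.69384625  0.05994814 -0.23115321]
railtop 14666 [-0.015   0.1039  0.0273] [-0.0542 -0.0899  0.024 ] [0.0478 0.2302 0.032 ] ((-3.2772254943847656, 69.95467376708984), (320.2685546875, 100.52021789550781), 89.56974029541016)
casetop 3469 [-0.007   0.0025  0.1051] [-0.0342 -0.0432  0.103 ] [0.0264 0.0559 0.109 ] ((-4.014650344848633, 6.347740173339844), (60.56502151489258, 99.04351806640625), 0.29765525460243225)
bar 561 [-0.0043  0.0004  0.1368] [-0.0138 -0.0156  0.135 ] [0.0056 0.0163 0.139 ] ((-4.0719146728515625, -0.031240463256835938), (32.122528076171875, 12.242555618286133), 70.51444244384766)
padregion 894 [-0.0037  0.1331  0.0826] [-0.0159  0.1157  0.0751] [0.0106 0.1491 0.0875] ((-2.848769187927246, 132.3543243408203), (33.458702087402344, 26.255212783813477), 88.8641128540039)
```

View pics/wrist1.png

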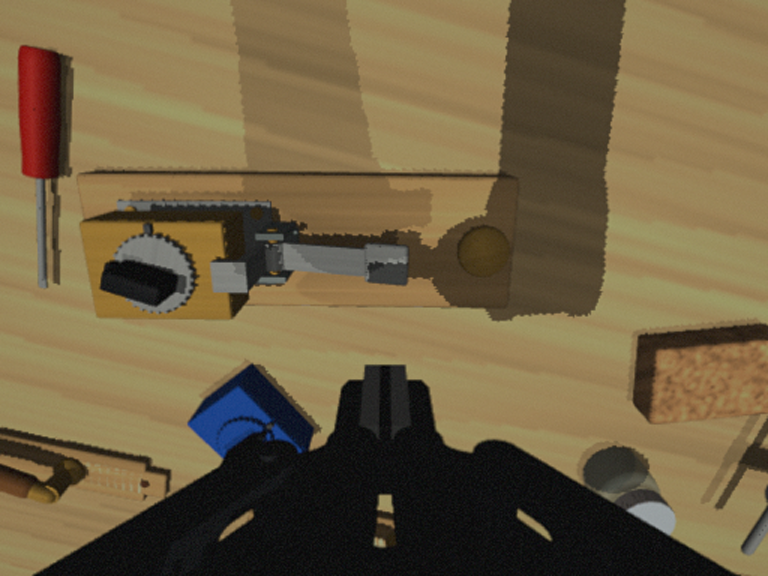

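The pad, bar and rail heights and sizes all match. The bar is at 70.5°, so the dial is three notches from open. In the wrist view the lock's bar is at (145,282) and the pad at (386,263). I shift onto the pad and descend.

Request:
{"method": "step_arm", "body": {
  "plan": [
    {"travel": [0.03, -0.02, 0.4], "roll": 0, "claw": 0},
    {"travel": [0.03, -0.02, 0.9], "roll": 0, "claw": 0},
    {"travel": [0.03, -0.02, 1.0], "roll": 0, "claw": 0},
    {"travel": [0.03, -0.02, 1.0], "roll": 0, "claw": 0}
  ]
}}

```text
t: 2.82
eef_pos: [0.4787, 0.1674, 0.1556]
tool_rot: [0.002, -0.124, 0.992, -0.004]
ft_force: [-0.8, 0.3, 0.9]
opening: -0.0002
```

Request:
{"method": "step_arm", "body": {
  "plan": [
    {"travel": [0, 0, 0.2], "roll": 0, "claw": 0},
    {"travel": [0, 0, 0.4], "roll": 0, "claw": 0},
    {"travel": [0, 0, 0.5], "roll": 0, "claw": 0},
    {"travel": [0, 0, 0.6], "roll": 0, "claw": 0}
  ]
}}

```text
t: 3.32
eef_pos: [0.4804, 0.1684, 0.0971]
tool_rot: [0.004, -0.124, 0.992, -0.003]
ft_force: [-1.6, 3.8, 6.4]
opening: -0.0001
```

Request:
{"method": "step_arm", "body": {
  "plan": [
    {"travel": [0, 0, 0.08], "roll": 0, "claw": 0},
    {"travel": [0, 0, 0.16], "roll": 0, "claw": 0},
    {"travel": [0, 0, 0.22], "roll": 0, "claw": 0},
    {"travel": [0, 0, 0.27], "roll": 0, "claw": 0}
  ]
}}

```text
t: 3.82
eef_pos: [0.4813, 0.1677, 0.07]
tool_rot: [0.004, -0.123, 0.992, -0.003]
ft_force: [-0.5, -1.9, 2.9]
opening: -0.0
```

Request:
{"method": "step_arm", "body": {
  "plan": [
    {"travel": [0, 0, 0.03], "roll": 0, "claw": 0},
    {"travel": [0, 0, 0.05], "roll": 0, "claw": 0},
    {"travel": [0, 0, 0.05], "roll": 0, "claw": 0}
  ]
}}

```text
t: 4.2
eef_pos: [0.4817, 0.1669, 0.0658]
tool_rot: [0.005, -0.123, 0.992, -0.003]
ft_force: [-1.8, -2.0, 7.7]
opening: -0.0002
```

Request:
{"method": "step_arm", "body": {
  "plan": [
    {"travel": [0, 0, -0.3], "roll": 0, "claw": 0},
    {"travel": [0, 0, -0.8], "roll": 0, "claw": 0},
    {"travel": [0, 0, -1.0], "roll": 0, "claw": 0},
    {"travel": [0, 0, -1.0], "roll": 0, "claw": 0}
  ]
}}

```text
t: 4.7
eef_pos: [0.4818, 0.168, 0.1671]
tool_rot: [0.006, -0.123, 0.992, -0.003]
ft_force: [0.1, -0.5, -0.3]
opening: -0.0001
```

Request:
{"method": "step_arm", "body": {
  "plan": [
    {"travel": [0, 0, -0.4], "roll": 0, "claw": 0.3},
    {"travel": [0, 0, -0.8], "roll": 0, "claw": 0.3},
    {"travel": [0, 0, -0.8], "roll": 0, "claw": 0.3}
  ]
}}

```text
t: 5.08
eef_pos: [0.4821, 0.1688, 0.2486]
tool_rot: [0.008, -0.123, 0.992, -0.002]
ft_force: [0.7, -0.7, 0.0]
opening: 0.026
```

Run:
```python
from h import *
s=observe(); print(s["eef_pos"],s["tool_rot"],s["q"].round(2),s["ft_force"])
c=grab_frame("wrist"); save(c,"wrist2.png",s=1.5); P=cloud(c)
yd=np.array([-.24,.971]); xd=np.array([.971,.24]); o=np.array([.5098,.0377])
L=np.stack([(P[...,:2]-o)@xd,(P[...,:2]-o)@yd,P[...,2]],-1).reshape(-1,3)
for nm,m in (("bar",abs(L[:,2]-.138)<.003),("pad",(L[:,2]>.04)&(L[:,2]<.1)&(L[:,1]>.115)&(L[:,1]<.16)),("casetop",abs(L[:,2]-.106)<.002)):
    m&=(abs(L[:,0])<.06)&(L[:,1]>-.1)&(L[:,1]<.24)
    if m.sum()>5: print(nm,m.sum(),L[m].mean(0).round(4),L[m].min(0).round(4),L[m].max(0).round(4),cv2.minAreaRect((L[m][:,:2]*1000).astype(np.float32)))
```

```text
[0.48210404 0.16883351 0.24861083] [ 0.00849074 -0.12312068  0.99235324 -0.00206187] [-0.64  0.23  0.33  1.65 -0.07  1.26  1.51] [ 6.68286154e-01 -6.88669120e-01  4.88995743e-05]
bar 602 [-0.0002  0.0004  0.1368] [-0.0103 -0.0168  0.135 ] [0.0098 0.0164 0.1388] ((0.015371441841125488, -0.03281974792480469), (32.239768981933594, 12.74901294708252), 70.87110137939453)
pad 853 [0.0006 0.1336 0.0527] [-0.0118  0.115   0.0473] [0.0146 0.1507 0.0561] ((1.419271469116211, 132.92164611816406), (35.770694732666016, 26.35882568359375), 89.6921157836914)
casetop 3492 [-0.0019  0.0037  0.1051] [-0.03   -0.0429  0.104 ] [0.0305 0.0743 0.108 ] ((0.2198200225830078, 15.758964538574219), (117.02677917480469, 60.48965835571289), 89.54737854003906)
```

View pics/wrist2.png

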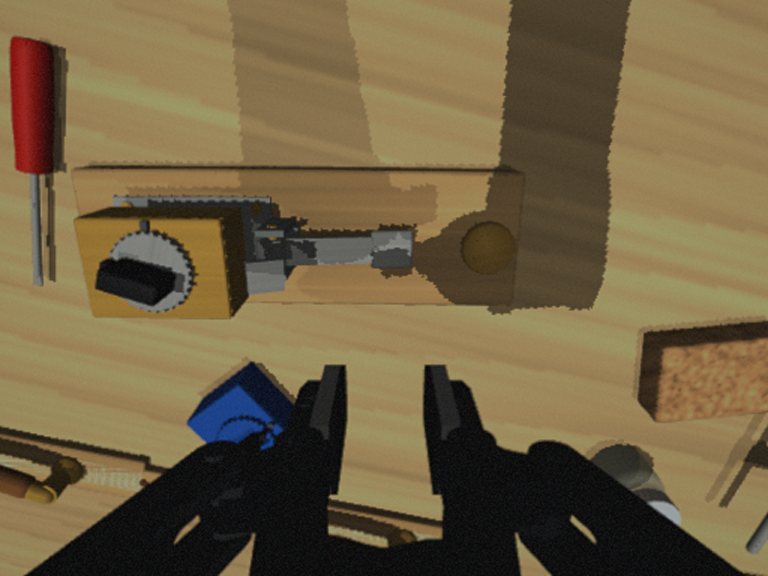

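The catch is down: the pad is at z≈0.0515, in line with the 51 mm expected, and the hook (265,275) is clear of the lock. The dial still sits at about 71°. q7 is limited, so I use the half-turn-equivalent grasp and roll clockwise 108°.

Request:
{"method": "step_arm", "body": {
  "plan": [
    {"travel": [0.01, -0.2, 0], "roll": 0.085, "claw": 0.55},
    {"travel": [0.02, -0.5, 0], "roll": 0.17, "claw": 0.55},
    {"travel": [0.03, -0.8, 0], "roll": 0.255, "claw": 0.55},
    {"travel": [0.05, -1.0, 0], "roll": 0.34, "claw": 0.55},
    {"travel": [0.05, -1.0, 0], "roll": 0.425, "claw": 0.55},
    {"travel": [0.05, -1.0, 0], "roll": 0.51, "claw": 0.55},
    {"travel": [0.05, -1.0, 0], "roll": 0.595, "claw": 0.55},
    {"travel": [0.05, -1.0, 0], "roll": 0.68, "claw": 0.55}
  ]
}}

```text
t: 6.12
eef_pos: [0.4988, 0.0702, 0.2443]
tool_rot: [0.005, 0.558, 0.83, 0.0]
ft_force: [-0.5, 0.0, -0.6]
opening: 0.0469
```

```bash
cat >> h.py <<'E'
def go(target,yaw_y,s=None):
    s=s or observe(); M=rot(s["tool_rot"]); d=np.array(target)-s["eef_pos"]
    a=np.degrees(np.arctan2(M[1,1],M[0,1])); da=(yaw_y-a+90)%180-90
    print("pos",s["eef_pos"].round(4),"tool y yaw",a.round(1),"tilt z",M[:2,2].round(4),"travel",(d@M*10).round(3),"roll",round(-da/120,3),"q",s["q"].round(2))
E
python3 - <<'E'
from h import *
go([.5098,.0377,.18],13.9+90+71-180)
E
```

```text
pos [0.4988 0.0702 0.2443] tool y yaw 22.2 tilt z [ 0.0081 -0.0051] travel [-0.337 -0.024  0.646] roll 0.228 q [-0.66  0.24  0.58  1.67 -0.13  1.26  0.34]
```

Request:
{"method": "step_arm", "body": {
  "plan": [
    {"travel": [-0.15, -0.01, 0.0], "roll": 0.08, "claw": 0.55},
    {"travel": [-0.34, -0.02, 0.2], "roll": 0.16, "claw": 0.55},
    {"travel": [-0.34, -0.02, 0.45], "roll": 0.23, "claw": 0.55},
    {"travel": [-0.34, -0.02, 0.6], "roll": 0.23, "claw": 0.55},
    {"travel": [-0.34, -0.02, 0.6], "roll": 0.23, "claw": 0.55}
  ]
}}

```text
t: 6.75
eef_pos: [0.5085, 0.038, 0.1822]
tool_rot: [0.003, 0.739, 0.674, -0.001]
ft_force: [-0.7, -0.2, -0.6]
opening: 0.0469
```

Run:
```python
from h import *
go([.5098,.0377,.138],-5.1)
c=grab_frame("wrist"); save(c,"wrist3.png",s=1.5); P=cloud(c)
yd=np.array([-.24,.971]); xd=np.array([.971,.24]); o=np.array([.5098,.0377])
L=np.stack([(P[...,:2]-o)@xd,(P[...,:2]-o)@yd,P[...,2]],-1).reshape(-1,3)
m=(abs(L[:,2]-.137)<.003)&(np.hypot(L[:,0],L[:,1])<.022)
if m.sum(): print(m.sum(),L[m].mean(0),cv2.minAreaRect((L[m][:,:2]*1000).astype(np.float32)))
```

```text
pos [0.5085 0.038  0.1822] tool y yaw -5.3 tilt z [ 0.003  -0.0061] travel [0.001 0.012 0.442] roll -0.001 q [-0.64  0.32  0.66  1.75 -0.21  1.14 -0.  ]
1045 [0.00082152 0.00059209 0.13670356] ((0.6397323608398438, -0.09494781494140625), (31.604312896728516, 11.948447227478027), 72.48633575439453)
```

View pics/wrist3.png

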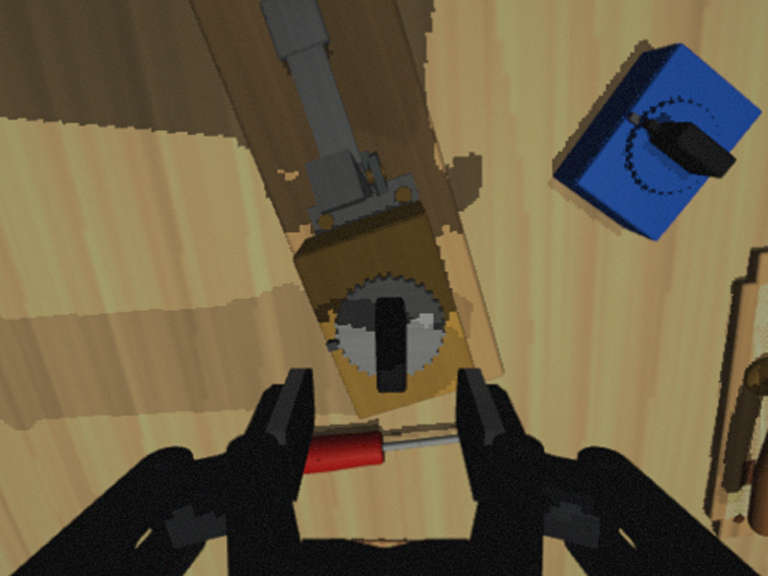

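The jaws are centred on the bar (390,345) and aligned with it. The rib is at the left edge, around (333,345). I descend and grip.

Request:
{"method": "step_arm", "body": {
  "plan": [
    {"travel": [0, 0.01, 0.15], "roll": 0, "claw": 0.55},
    {"travel": [0, 0.01, 0.3], "roll": 0, "claw": 0.55},
    {"travel": [0, 0.01, 0.43], "roll": 0, "claw": 0.55},
    {"travel": [0, 0.01, 0.43], "roll": 0, "claw": 0.35},
    {"travel": [0, 0.01, 0.43], "roll": 0, "claw": 0.2},
    {"travel": [0, 0.01, 0.43], "roll": 0, "claw": 0},
    {"travel": [0, 0.01, 0.43], "roll": 0, "claw": 0}
  ],
  "squeeze": 60
}}

```text
t: 7.68
eef_pos: [0.511, 0.0375, 0.1412]
tool_rot: [0.004, 0.739, 0.674, 0.001]
ft_force: [-1.2, -0.2, 1.8]
opening: 0.0107
```

Request:
{"method": "step_arm", "body": {
  "plan": [
    {"travel": [0, 0, 0], "roll": 0.07, "claw": 0},
    {"travel": [0, 0, 0], "roll": 0.14, "claw": 0},
    {"travel": [0, 0, 0], "roll": 0.2, "claw": 0},
    {"travel": [0, 0, 0], "roll": 0.27, "claw": 0},
    {"travel": [0, 0, 0], "roll": 0.34, "claw": 0},
    {"travel": [0, 0, 0], "roll": 0.4, "claw": 0},
    {"travel": [0, 0, 0], "roll": 0.4, "claw": 0}
  ]
}}

```text
t: 8.55
eef_pos: [0.5109, 0.0378, 0.1412]
tool_rot: [0.003, 0.949, 0.316, 0.002]
ft_force: [-0.3, 0.2, 1.1]
opening: 0.0105
```

Run:
```python
from h import *
go([.5105,.0375,.14],-76.1); s=observe(); print(s["ft_force"].round(2),s["torque"].round(3),s["opening"])
```

```text
pos [0.5109 0.0378 0.1412] tool y yaw -53.2 tilt z [ 0.0063 -0.0052] travel [-0.005  0.     0.012] roll 0.191 q [-0.75  0.41  0.84  1.81 -0.34  1.07 -0.72]
[-0.31  0.2   1.07] [ 0.131  0.363 -0.093] 0.01049303770772765
```

Request:
{"method": "step_arm", "body": {
  "plan": [
    {"travel": [0, 0, 0], "roll": 0.07, "claw": 0},
    {"travel": [0, 0, 0], "roll": 0.14, "claw": 0},
    {"travel": [0, 0, 0], "roll": 0.2, "claw": 0},
    {"travel": [0, 0, 0], "roll": 0.2, "claw": 0},
    {"travel": [0, 0, 0], "roll": 0.2, "claw": 0}
  ]
}}

```text
t: 9.18
eef_pos: [0.5109, 0.0379, 0.1412]
tool_rot: [0.003, 0.994, 0.113, 0.003]
ft_force: [-0.8, -0.3, 1.1]
opening: 0.0105
```

Run:
```python
from h import *
go([.5105,.0375,.14],-76.1); s=observe(); print(s["ft_force"].round(2),s["torque"].round(3),s["opening"])
c=grab_frame("wrist"); save(c,"wrist4.png",s=1.5)
```

```text
pos [0.5109 0.0379 0.1412] tool y yaw -77.0 tilt z [ 0.0064 -0.0049] travel [-0.005  0.003  0.012] roll -0.008 q [-0.81  0.45  0.94  1.81 -0.4   1.08 -1.08]
[-0.76 -0.25  1.06] [ 0.087  0.281 -0.032] 0.010476374780354094
```

View pics/wrist4.png

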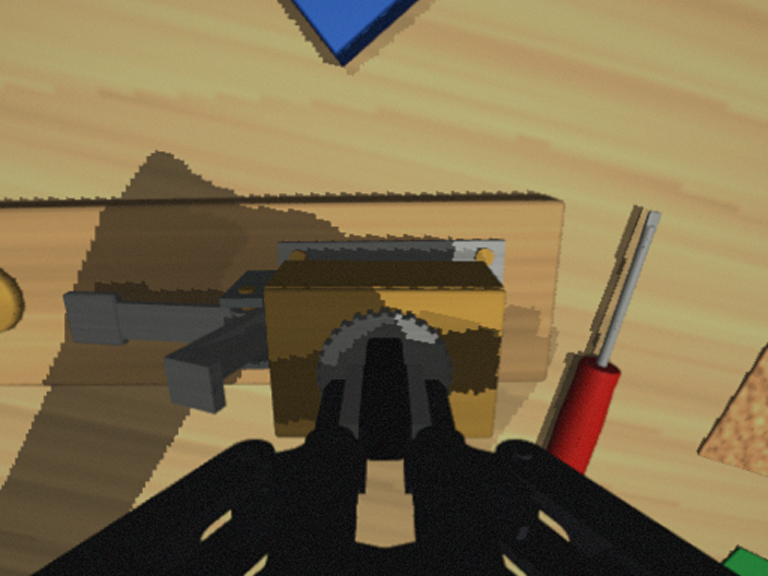

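The bar is now square to the case, with the dial about 1° from open, and the catch is still down. I pull straight up.

Request:
{"method": "step_arm", "body": {
  "plan": [
    {"travel": [0, 0, -0.03], "roll": 0, "claw": 0},
    {"travel": [0, 0, -0.06], "roll": 0, "claw": 0},
    {"travel": [0, 0, -0.1], "roll": 0, "claw": 0}
  ],
  "squeeze": 80
}}

```text
t: 9.6
eef_pos: [0.5104, 0.038, 0.151]
tool_rot: [0.003, 0.994, 0.113, 0.002]
ft_force: [0.5, 1.0, -5.1]
opening: 0.0104
```

Only about 5 N, which is the lock's own weight, so it comes freely. I keep lifting.

Request:
{"method": "step_arm", "body": {
  "plan": [
    {"travel": [0, 0, -0.1], "roll": 0, "claw": 0},
    {"travel": [0, 0, -0.25], "roll": 0, "claw": 0},
    {"travel": [0, 0, -0.45], "roll": 0, "claw": 0},
    {"travel": [0, 0, -0.65], "roll": 0, "claw": 0},
    {"travel": [0, 0, -0.8], "roll": 0, "claw": 0},
    {"travel": [0, 0, -0.8], "roll": 0, "claw": 0}
  ]
}}

```text
t: 10.35
eef_pos: [0.5111, 0.0382, 0.2326]
tool_rot: [0.003, 0.994, 0.113, 0.004]
ft_force: [0.5, 0.1, -4.9]
opening: 0.0098
```

Run:
```python
from h import *
import pickle
go([.509,-.273,.226],-76); s=observe(); print(s["ft_force"].round(2),s["opening"])
for n in("scene","side"):
    c=pickle.load(open(n+".pkl","rb")); P=cloud(c)
    hsv=cv2.cvtColor(c["frame"],cv2.COLOR_RGB2LAB).astype(int)
    reg=(P[...,0]>.38)&(P[...,0]<.64)&(P[...,1]>-.40)&(P[...,1]<-.15)&(abs(P[...,2])<.015)
    ref=hsv[(220 if n=="scene" else 276),(156 if n=="scene" else 285)]
    m=(reg&(np.abs(cv2.GaussianBlur(hsv.astype(np.float32),(5,5),0)[...,1]-135)<99)).astype(np.uint8)
    A=cv2.GaussianBlur(hsv.astype(np.float32),(5,5),0)[...,1]
    t,_=cv2.threshold(A[reg].astype(np.uint8),0,255,cv2.THRESH_OTSU); m=(reg&(A>t)).astype(np.uint8)
    k,lab,st,_=cv2.connectedComponentsWithStats(m); i=1+st[1:,4].argmax(); Q=P[lab==i]
    print(n,t,len(Q),Q.mean(0).round(4),cv2.minAreaRect((Q[:,:2]*1000).astype(np.float32)))
```

```text
pos [0.5111 0.0382 0.2326] tool y yaw -77.0 tilt z [ 0.009  -0.0044] travel [-0.719  3.028  0.08 ] roll -0.009 q [-0.88  0.35  1.    1.68 -0.3   1.27 -1.16]
[ 0.45  0.15 -4.86] 0.009817521157458656
scene 132.0 1732 [ 0.5101 -0.2713  0.0023] ((504.49310302734375, -272.15869140625), (154.78761291503906, 165.1229248046875), 83.22083282470703)
side 130.0 2526 [ 0.5028 -0.279   0.0029] ((505.8328857421875, -271.21807861328125), (161.755126953125, 152.14845275878906), 83.28166198730469)
```

Request:
{"method": "step_arm", "body": {
  "plan": [
    {"travel": [-0.04, 0.15, 0.02], "roll": 0, "claw": 0},
    {"travel": [-0.12, 0.5, 0.04], "roll": 0, "claw": 0},
    {"travel": [-0.19, 0.8, 0.04], "roll": 0, "claw": 0},
    {"travel": [-0.23, 0.95, 0.04], "roll": 0, "claw": 0},
    {"travel": [-0.24, 1.0, 0.04], "roll": 0, "claw": 0}
  ]
}}

```text
t: 10.98
eef_pos: [0.5096, -0.0659, 0.2287]
tool_rot: [0.003, 0.994, 0.112, 0.004]
ft_force: [0.4, -0.0, -5.2]
opening: 0.01
```

Request:
{"method": "step_arm", "body": {
  "plan": [
    {"travel": [-0.04, 0.15, 0], "roll": 0, "claw": 0},
    {"travel": [-0.12, 0.5, 0.02], "roll": 0, "claw": 0},
    {"travel": [-0.19, 0.8, 0.02], "roll": 0, "claw": 0},
    {"travel": [-0.23, 0.95, 0.02], "roll": 0, "claw": 0},
    {"travel": [-0.24, 1.0, 0.02], "roll": 0, "claw": 0}
  ]
}}

```text
t: 11.6
eef_pos: [0.5082, -0.1692, 0.227]
tool_rot: [0.002, 0.994, 0.111, 0.004]
ft_force: [0.0, 0.3, -6.1]
opening: 0.0102
```

Run:
```python
from h import *
go([.507,-.273,.226],-76); s=observe(); print(s["ft_force"].round(2),s["opening"])
```

```text
pos [ 0.5082 -0.1692  0.227 ] tool y yaw -77.2 tilt z [ 0.0078 -0.0039] travel [-0.242  1.01   0.014] roll -0.01 q [-0.44  0.42  1.    1.63 -0.36  1.29 -0.73]
[ 0.04  0.26 -6.15] 0.01020263553212999
```

Request:
{"method": "step_arm", "body": {
  "plan": [
    {"travel": [-0.04, 0.15, 0], "roll": 0, "claw": 0},
    {"travel": [-0.12, 0.5, 0], "roll": 0, "claw": 0},
    {"travel": [-0.19, 0.8, 0], "roll": 0, "claw": 0},
    {"travel": [-0.23, 0.95, 0], "roll": 0, "claw": 0},
    {"travel": [-0.24, 1.0, 0], "roll": 0, "claw": 0},
    {"travel": [-0.24, 1.0, 0], "roll": 0, "claw": 0},
    {"travel": [-0.24, 1.0, 0], "roll": 0, "claw": 0}
  ]
}}

```text
t: 12.48
eef_pos: [0.5076, -0.2701, 0.2271]
tool_rot: [0.002, 0.994, 0.112, 0.004]
ft_force: [0.1, -0.7, -4.7]
opening: 0.0098
```

Run:
```python
from h import *
go([.507,-.273,.226],-76); s=observe(); print(s["ft_force"].round(2),s["opening"],abs(s["qd"]).max())
c=grab_frame("side"); save(c,"side5.png",s=1.5); P=cloud(c)
d=grab_frame("scene"); Q=cloud(d)
yd=np.array([-.24,.971]); xd=np.array([.971,.24]); o=np.array([.5098,.0377])
L=np.stack([(Q[...,:2]-o)@xd,(Q[...,:2]-o)@yd,Q[...,2]],-1).reshape(-1,3)
m=(abs(L[:,0])<.015)&(L[:,1]>.12)&(L[:,1]<.15)&(L[:,2]>.035); print("pad z",np.median(L[m],0) if m.any() else None)
# lock height from brass-coloured points near the TCP
q=Q.reshape(-1,3); h=cv2.cvtColor(d["frame"],cv2.COLOR_RGB2HSV).reshape(-1,3)
m=(np.hypot(q[:,0]-.507,q[:,1]+.273)<.06)&(q[:,2]>.1)&(q[:,2]<.2)&(h[:,1]>120)&(h[:,0]>12)&(h[:,0]<30)
print(m.sum(),q[m].min(0).round(4),q[m].max(0).round(4))
```

```text
pos [ 0.5076 -0.2701  0.2271] tool y yaw -77.1 tilt z [ 0.0076 -0.0023] travel [-0.013  0.026  0.011] roll -0.009 q [-0.19  0.51  0.97  1.52 -0.43  1.34 -0.53]
[ 0.08 -0.68 -4.72] 0.009843829848993953 0.004622601537882154
pad z [0.00398505 0.13414219 0.05272769]
412 [ 0.4715 -0.3145  0.1533] [ 0.5481 -0.2231  0.1947]
```

View pics/side5.png

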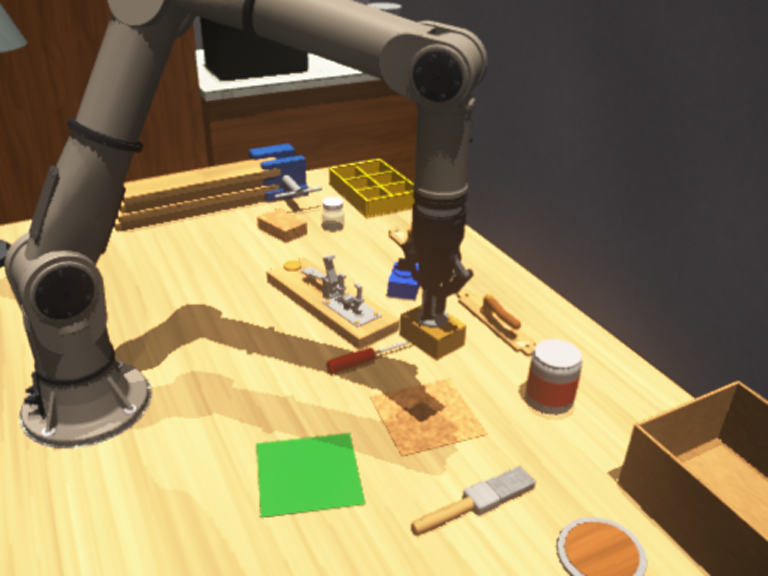

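The lock hangs level over the cork mat: lock at (432,330), its shadow on the mat at (425,405). The lock's underside is at about 0.153 m, the catch pad is still down at z≈0.053 (rest is 0.084), and the arm is at rest. I hand in.

```bash
python3 -c "
from bench import *
print(hand_in())"
```

```text
the job is handed in; nothing more can be done
None
```

The job is handed in, with the gripper holding the lock still over the cork mat at about 12.5 s of the 64 s allowed; `hand_in` gave no verdict.

**What I did:**
- **Catch:** I pressed the tail pad down with the closed fingertips until it clicked.
- **Dial:** I gripped the dial bar at about 71° and turned it three clicks clockwise to about 1° from open.
- **Lock:** I pulled it straight up, with only about 5 N of pull (roughly its own weight), and carried it to the mat.

**Last checks:**
- **Position:** the tool was within about 3 mm of the mat centre I measured, which is itself good to a few mm.
- **Height and tilt:** the lowest brass point was at about 0.153 m. The tool was tilted less than 0.01 rad and the lock looked level in the picture.
- **Grip:** the wrist force was about 4.7 N and the fingers were 9.8 mm apart. The bar is 12 mm wide and read about 10.5 mm when first gripped; the lock did not slip.
- **Catch:** the pad was at about 0.053 m against 0.084 m at rest, so it was still in its detent.
- **Bystanders:** I touched none of them, and those visible in the last picture looked unmoved.

No check failed. The one disagreement was between the first camera readings of the rail, by a few mm, which closer wrist pictures settled. I did not read the dial again after the lift.

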